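# Swap mixed-up packing blocks and set two strap clamps level

## Robot

A 7-joint arm with a two-finger parallel gripper is mounted at the origin on the work surface; the furniture and walls round the work are solid. World frame = base frame: x ahead of the robot, y to its left, z up, the work surface at z = 0. Lengths are in m, angles in rad, forces in N, time in s.
With the tool pointing down it reaches from about 0.425 to 0.95 m from the base axis. Payload 4.7 kg.
Tool frame: the origin (TCP) lies at the very end of the fingers, on their centre line; the grasp point (between the pads) lies 19 mm behind it; z points along the fingers, y is the direction in which the jaws open and shut (so a half turn about z gives the same grasp; the last joint's range is limited). The gripper opens to 87 mm and grips with 3 to 60 N. Pads are 19 mm wide; open, the fingers measure 117 mm over their backs; the gripper's body (75 mm by 190 mm) begins 51 mm behind the grasp point.
Start: joints at [-1.285, 0.469, -0.049, 1.532, 0.024, 1.141, -0.082], TCP at [0.209, 0.642, 0.223] pointing down, gripper open.
Joint ranges: [-2.59, 2.59], [-0.33, 1.99], [-1.39, 1.29], [0.1, 2.45], [-1.04, 4.18], [0.21, 1.99], [-2.66, 2.66]. Speed limits (rad/s): [2.57, 2.57, 3.14, 3.14, 3.14, 3.14, 3.14].

## Interface

Orientations are given as a unit quaternion [w, x, y, z].
In Python, from workcell import move_pose, move_l, move_joints, move_gripper, wait, ik, capture, Unreachable, finish_job, get_clock, get_joints, get_joint_velocities, get_effort, get_tcp_pos, get_tool_rot, get_wrist_force, get_ft_torque, get_width gives the robot as it stands. Calls block until the motion is done:
- move_pose(position, orientation): joint-space move of the TCP to a pose.
- move_l(position, feed=0.15, rot=None): straight line of the TCP; rot=None keeps the orientation; feed is the mean speed in m/s.
- move_joints(angles): joint-space move.
- move_gripper(opening): opening from 0.0 (shut) to 1.0 (fully open); the grip force is fixed at half the most; returns when the fingers have stopped.
- wait(seconds).
- ik(position, orientation): joint angles nearest the present ones, or None.
- capture(name): name is "side" or "top" or "wrist"; returns a dict with "color" (384x512x3 uint8, red, green, blue), "depth" (384x512 float32, m along the optical axis (not along the pixel's ray), 0 where there is no reading), "K" (3x3 intrinsics, pixels), "dist" ([k1, k2, p1, p2, k3] as OpenCV has them; the pictures are not rectified), "world_to_cam" (4x4, takes a point from world to camera coordinates); the wrist camera has in their place "T_tool_cam" (4x4, takes a point from camera to tool coordinates, whose origin is the TCP and whose axes are the flange's). Camera axes: x right, y down, z forward; pixel columns grow to the right and rows downward; lengths in m; the calibration is good to about 2 mm. A picture is of the moment at which its call begins: read the wrist's pose just before it.
A pose or a line that the arm cannot do raises Unreachable and nothing moves.
- finish_job(): hands the job in, once; it reports no verdict.
Readings, each from a call of its own:
- get_clock(): time.
- get_joints(): joint angles.
- get_joint_velocities(): joint speeds.
- get_effort(): joint torques, N m.
- get_tcp_pos(): TCP position.
- get_tool_rot(): TCP orientation.
- get_wrist_force(): force on the tool from outside, world axes, zero at the start.
- get_ft_torque(): the same for the moment, N m.
- get_width(): opening from 0.0 (shut) to 1.0 (fully open).
Only numpy, scipy, OpenCV 4.12 (cv2) and the standard library are available. Lean on these libraries where they do the work, as an engineer would, in place of code of your own. Each camera call takes 0.05 s, during which the arm holds its last target. There are 200 camera calls.

## Task

Two brackets wait to be clamped on their plates, but the two packing blocks have been mixed up. Swap them, setting one down on free bench on the way, so that each block stands flat in the middle of the bright pad of the plate whose bracket foot it matches in height, then lay the long strap clamp on the long plate and the short one on the short plate: stud through about the middle of the slot, strap along the plate and lying level across foot and block, ready for its nut. Leave the oil can and the blue-banded tin where they stand.

Things in the scene. Friction and masses are not known exactly. Their poses are not given: they have to be found in the camera images.
- fixture_long: Long plate, fixed, 263x90x12 (all mm): x runs from grey bracket past stud to bright pad. Origin: stud axis, plate underside, z up. Plate x -135..128. Bracket 66 wide: bright foot x -100..-35, top z=52; bored lug behind it, x -130..-100, top z=82. Stud d14, top z=84, collar d26 to z=18. Pad 64(x)x56(y), centre x=85 y=0, top z=14: the 38 mm block on it is level with the foot..
- fixture_short: Short plate, fixed, 207x90x12 (all mm): x runs from grey bracket past stud to bright pad. Origin: stud axis, plate underside, z up. Plate x -112..95. Bracket 66 wide: bright foot x -76..-26, top z=36; bored lug behind it, x -106..-76, top z=66. Stud d14, top z=68, collar d26 to z=18. Pad 64(x)x56(y), centre x=52 y=0, top z=14: the 22 mm block on it is level with the foot..
- block_tall: Plain dark steel packing block, 50 x 50 mm and 38 mm high, 0.5 to 0.9 kg. Origin: centre of its underside, z up, x and y square to its sides. Starts standing on the pad of the short plate, its sides roughly along the plate. The bench round x = 0.635, y = 0.14 (m) is always free to set a block aside. A lever over x 0.58 to 0.60, y 0.2 to 0.6 is 0.19 m high.
- block_low: Dark steel packing block with a 20 mm hole down through its middle, 60 mm (x) x 44 mm (y) and 22 mm high, about 0.4 kg. Origin: centre of its underside, z up. Starts lying on the pad of the long plate, its x roughly along the plate.
- strap_long: The longer of the two bright steel strap clamps: flat bar 180 mm long (x) x 40 mm wide (y) x 14 mm thick (z) with a long slot through its middle, 84 mm (x) x 24 mm (y), about 0.5 kg. Origin: centre of its underside, x along its length (either way round is the same). Starts flat on the bench at the right, between red toolbox and blue cabinet, lying roughly away from the robot.
- strap_short: The shorter of the two bright steel strap clamps: flat bar 116 mm long (x) x 40 mm wide (y) x 14 mm thick (z) with a long slot through its middle, 60 mm (x) x 24 mm (y), about 0.3 kg. Origin: centre of its underside, x along its length (either way round is the same). Starts flat on the bench at the right, between red toolbox and blue cabinet, lying roughly away from the robot.
- oil_can: Bystander: copper-coloured oil can with a long thin spout, 80 x 126 mm and 171 mm high, standing on the bench. Origin: centre of its underside. Not to be moved.
- tin: Bystander: open tin with a blue band, 74 mm across and 88 mm high, standing on the bench. Origin: centre of its underside. Not to be moved.
Things that resemble listed ones, but are neither listed nor needed, are in the scene too. There is more than one size of the block_low; the job needs the smaller. There is more than one size of the block_tall; the one meant has the size given above.

How it is judged:
At the end, for the whole second after the job is handed in: Tall block on the long plate's pad, low block on the short plate's, within 12 mm of its centre; each strap on its own plate, middle within 15 mm of the stud along and 10 mm across, within 0.15 rad of the plate's line, level within 2 degrees, within 4 mm of foot height; all at rest (x of block_tall in the frame of fixture_long between 0.073 and 0.097 m and y of block_tall in the frame of fixture_long between -0.012 and 0.012 m and z of block_tall in the frame of fixture_long between 0.011 and 0.017 m and angle between each of block_tall, block_low's own z axis and vertical below 0.05 rad and linear speed of each of block_tall, block_low, strap_long, strap_short below 0.01 m/s and x of block_low in the frame of fixture_short between 0.04 and 0.064 m and y of block_low in the frame of fixture_short between -0.012 and 0.012 m and z of block_low in the frame of fixture_short between 0.011 and 0.017 m and x of strap_long in the frame of fixture_long between -0.015 and 0.015 m and y of strap_long in the frame of fixture_long between -0.01 and 0.01 m and z of strap_long in the frame of fixture_long between 0.048 and 0.056 m and angle between each of strap_long, strap_short's own z axis and vertical below 0.035 rad and x of strap_short in the frame of fixture_short between -0.015 and 0.015 m and y of strap_short in the frame of fixture_short between -0.01 and 0.01 m and z of strap_short in the frame of fixture_short between 0.032 and 0.04 m and angle between the x axis of strap_long and the x axis of fixture_long, either way round below 0.15 rad and angle between the x axis of strap_short and the x axis of fixture_short, either way round below 0.15 rad); the robot touches nothing.
It fails at once if the oil can was disturbed (moved more than 30 mm) (distance of oil_can from where it was at the start of the episode above 0.03 m).
It fails at once if the tin was disturbed (moved more than 30 mm) (distance of tin from where it was at the start of the episode above 0.03 m).
It also fails if it takes over 144 s, if anything falls off the work surface, if the arm or the gripper's body presses on something with over 40 N, if the wrist force passes 120 N, or if a joint passes its speed limit or range.

## Working session

There is one attempt and no reset: what is moved stays moved. The work goes in short steps, each a Python script; the robot and the scene stay as the last script left them, time stands still between calls to the robot, and variables do not carry over. Pictures are saved under pics/ and viewed, about 12 in all and at most 16, crops included, and the job is handed in when it is done.

```bash
ls; mkdir -p pics; python3 - <<'E'
from workcell import *
import cv2,numpy as np
for n in("top","side"):
    c=capture(n); np.savez(f"{n}0.npz",**c); cv2.imwrite(f"pics/{n}0.png",cv2.resize(c["color"][...,::-1],(800,600)))
    print(n,c["K"],c["dist"],c["world_to_cam"])
print(get_clock(),get_tcp_pos(),get_tool_rot())
E
```

```text
pics
top [[347.23337142   0.         251.36085106]
 [  0.         347.23337142 194.04000715]
 [  0.           0.           1.        ]] [-0.10167072  0.          0.          0.          0.        ] [[-0.00626956 -0.9999613   0.00617196 -0.02551532]
 [-0.98867398  0.00527304 -0.14998651  0.51914302]
 [ 0.14994816 -0.00704241 -0.98866878  0.92146858]
 [ 0.          0.          0.          1.        ]]
side [[369.97116934   0.         251.98679151]
 [  0.         369.97116934 190.73654628]
 [  0.           0.           1.        ]] [-0.02489789  0.          0.          0.          0.        ] [[-0.93451216  0.35583022 -0.00847821  0.50893954]
 [ 0.27332679  0.70216956 -0.6574575  -0.0979487 ]
 [-0.22799011 -0.61671935 -0.75344393  1.20050725]
 [ 0.          0.          0.          1.        ]]
0.1 [0.20883895 0.64131027 0.22158623] [-1.00870108e-04  1.56739812e-01  9.87639527e-01 -8.87004715e-04]
```

View pics/top0.png

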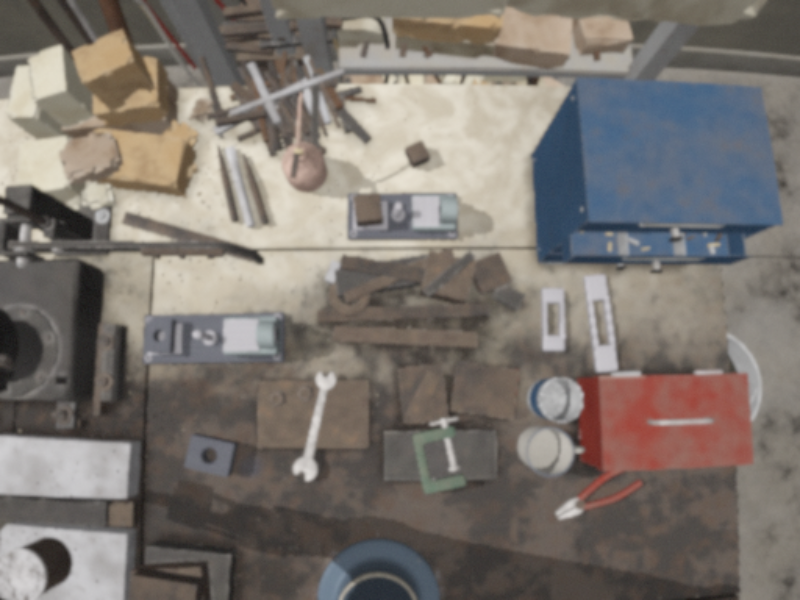

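View pics/side0.png

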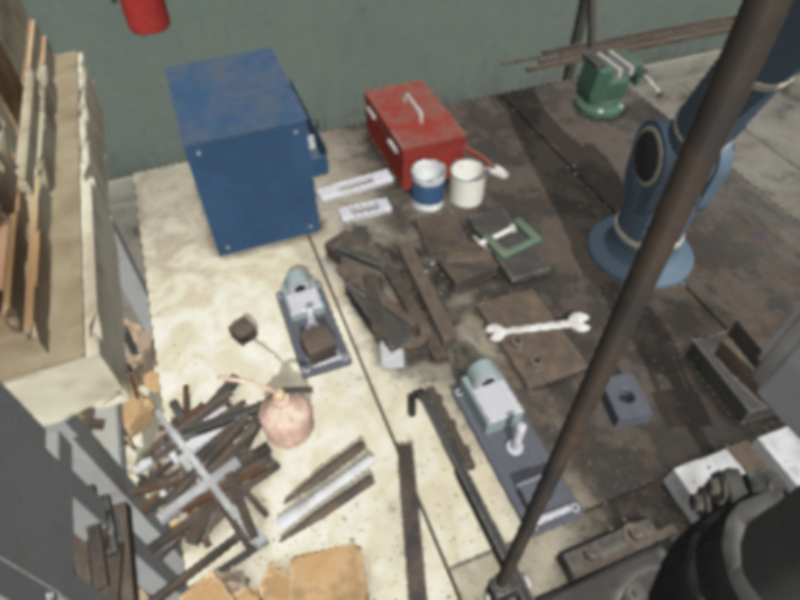

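Top view (800-px scale):
- The short plate is at (402,215), with the tall block at (369,209) on its left-hand pad.
- The long plate is at (215,338), with the low block at (165,337) on its pad.
- The straps are the short one at (552,320) and the long one at (600,323).
- The decoys are a larger holed block at (211,455) and a small cube at (417,154). The blocks on the pads are the ones meant.
- The oil can is at (303,165) and the tin at (556,400).

Next I'll locate them in the world and enlarge the plates.

```bash
cat > h.py <<'E'
import numpy as np,cv2
def load(n): return dict(np.load(n))
def cam_rays(c,uv):
    p=cv2.undistortPoints(np.array(uv,float).reshape(-1,1,2),c["K"],c["dist"]).reshape(-1,2)
    return np.c_[p,np.ones(len(p))]
def c2w(c):
    return c["T_wc"] if "T_wc" in c else np.linalg.inv(c["world_to_cam"])
def plane(c,uv,z):
    T=c2w(c); r=cam_rays(c,uv)@T[:3,:3].T; o=T[:3,3]; return o+r*((z-o[2])/r[:,2])[:,None]
def dpt(c,uv):
    T=c2w(c); d=np.array([c["depth"][int(round(v)),int(round(u))] for u,v in uv]); return (cam_rays(c,uv)*d[:,None])@T[:3,:3].T+T[:3,3]
def cloud(c):
    h,w=c["depth"].shape; u,v=np.meshgrid(np.arange(w),np.arange(h)); uv=np.c_[u.ravel(),v.ravel()]
    T=c2w(c); P=(cam_rays(c,uv)*c["depth"].reshape(-1,1))@T[:3,:3].T+T[:3,3]; P[c["depth"].ravel()==0]=np.nan
    return P.reshape(h,w,3)
E
python3 - <<'E'
from h import *
c=load("top0.npz"); s=.64
names=dict(tall=(369,205),low=(165,337),studS=(399,208),studL=(208,333),strapS=(553,319),strapL=(600,323),tin=(556,400),can=(303,165),bigholed=(195,455),cube=(417,154),footS=(425,212),footL=(240,335),lever=(190,238),bench=(450,160))
for k,v in names.items(): print(k,dpt(c,[(v[0]*s,v[1]*s)])[0].round(3))
P=cloud(c)
im=c["color"][...,::-1]
a=cv2.resize(im[110:240,85:305],(800,473),interpolation=cv2.INTER_CUBIC)
cv2.imwrite("pics/crop1.png",a)
cv2.imwrite("pics/crop2.png",cv2.resize(im[165:275,320:420],(500,550),interpolation=cv2.INTER_CUBIC))
# tops masks
def rect(name,lo,hi,zlo,zhi):
    m=(P[...,0]>lo[0])&(P[...,0]<hi[0])&(P[...,1]>lo[1])&(P[...,1]<hi[1])&(P[...,2]>zlo)&(P[...,2]<zhi)
    q=P[m][:,:2].astype(np.float32); print(name,len(q),cv2.minAreaRect(q),P[m][:,2].mean())
    return m
C=dict((k,dpt(c,[(v[0]*s,v[1]*s)])[0]) for k,v in names.items())
for n,r in(("strapS",.1),("strapL",.12)):
    rect(n,C[n][:2]-[r,.035],C[n][:2]+[r,.035],.007,.03)
rect("tall",C["tall"][:2]-.04,C["tall"][:2]+.04,.045,.065)
rect("low",C["low"][:2]-.045,C["low"][:2]+.045,.028,.05)
rect("footL",C["footL"][:2]-.06,C["footL"][:2]+.06,.045,.06)
rect("footS",C["footS"][:2]-.06,C["footS"][:2]+.06,.03,.045)
E
```

```text
tall [0.696 0.013 0.054]
low [0.46  0.379 0.036]
studS [ 0.685 -0.04   0.066]
studL [0.468 0.302 0.033]
strapS [ 0.494 -0.327 -0.002]
strapL [ 0.485 -0.415 -0.   ]
tin [ 0.345 -0.324  0.004]
can [0.764 0.131 0.076]
bigholed [0.254 0.319 0.03 ]
cube [ 0.805 -0.076  0.029]
footS [ 0.688 -0.089  0.037]
footL [0.463 0.239 0.05 ]
lever [0.651 0.354 0.007]
bench [ 0.806 -0.142 -0.001]
strapS 420 ((0.49212396144866943, -0.32182133197784424), (0.04208555072546005, 0.11249682307243347), 88.83753967285156) 0.013340362733693841
strapL 666 ((0.49561750888824463, -0.4111878275871277), (0.06382924318313599, 0.19731496274471283), 85.96759796142578) 0.01343263774180003
tall 313 ((0.6932603716850281, 0.016485707834362984), (0.05152064934372902, 0.049787815660238266), 6.700123310089111) 0.05160257011549591
low 320 ((0.4639342427253723, 0.3914387822151184), (0.060749709606170654, 0.04606937989592552), 2.5725245475769043) 0.03592823926626099
footL 583 ((0.4644497334957123, 0.2239309698343277), (0.0664861872792244, 0.08879566937685013), 1.2333030700683594) 0.05164865302796494
footS 440 ((0.6890583634376526, -0.08854846656322479), (0.06616189330816269, 0.10866709053516388), 0.08608443289995193) 0.03536933186771864
```

View pics/crop1.png

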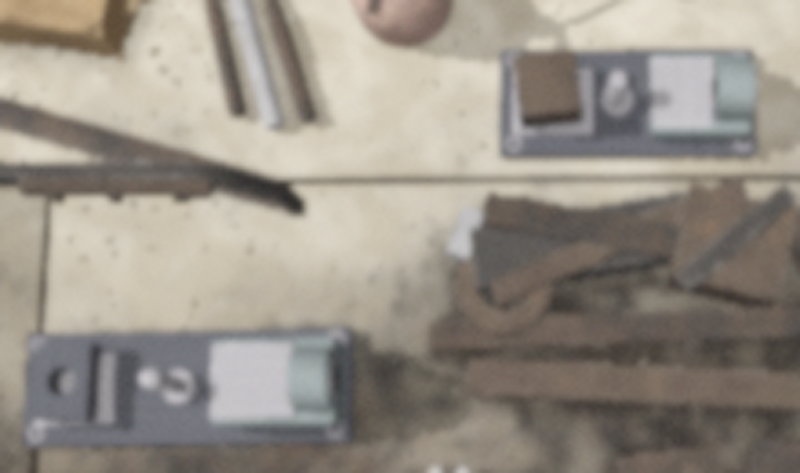

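Crop 1 shows both plates. The tall block at (548,88) sits on the short plate's pad at the left, with its stud at (618,90) and its foot at (682,93). The holed low block at (70,382) is on the long plate, with the stud at (165,380) and the foot at (250,380). The low block's measured top is 0.036 and 60x46, and the tall block's is 0.052 and 50x51, so both match. Next I'll check the obstacle heights around them before moving.

```bash
python3 - <<'E'
from h import *
for n in("top","side"):
    P=cloud(load(n+"0.npz")).reshape(-1,3); P=P[~np.isnan(P[:,0])]
    print(n,"max height cm; rows x .2...9 step .05, cols y .75..-.6 step .05")
    xs=np.arange(.2,.95,.05); ys=np.arange(.75,-.6,-.05)
    print("      "+" ".join(f"{y*100:3.0f}" for y in ys))
    for x in xs:
        r=[]
        for y in ys:
            m=(abs(P[:,0]-x)<.025)&(abs(P[:,1]-y)<.025)
            r.append(f"{np.percentile(P[m,2],98)*100:3.0f}" if m.sum()>3 else "  .")
        print(f"{x:.2f}  "+" ".join(r))
E
```

```text
top max height cm; rows x .2...9 step .05, cols y .75..-.6 step .05
       75  70  65  60  55  50  45  40  35  30  25  20  15  10   5  -0  -5 -10 -15 -20 -25 -30 -35 -40 -45 -50 -55
0.20    .   5   5   5   5   5   5   0   0   3   3   0   0   2   0   2   2   3   4   2   0   8   1   1   1   0   0
0.25    .   5   5   5   5   5   5   0   3   3   3   1   2   2   1   2   3   3   4   2   8   8  12  12  12  12  12
0.30    .   4   5   5   8   4   5   0   3   3   3   1   1   2   1   2   5   4   3   2   8   9  12  12  14  14  14
0.35    .   0  11  11  26  10   4   0   0   0   0   3   3   3   1   1   5   5   2   2   9   8  12  12  12  12  12
0.40    .   .  11  16  25  27   4   1   1   1   1   1   1   2   1   1   3   4   2   2   2   9  11  12  12  11  12
0.45    .   .   .  16  24  10   4   4   4   9   6   8   7   2   3   2   3   3   3   2   0   2   2   2   2   0   0
0.50    .   .  11  20  21  10   3   4   4   2   5   8   1   4   6   4   2   2   6   2   2   2   2   2   2   0   0
0.55    .   .  10  10  18  10   0   0   0   0   0   0   0   4   7   7   7   8   8   4   4  20  20  20  20  20  20
0.60  
[... 1984 characters left out ...]
  28  28  28  28
0.65    .   .   .   .   .  78   1   1   1   1   1   0   0   1   5   6   4   6   6   1   1  27  28  28  28  28  28
0.70    .   .   .   .   .   .   1   1   0   2   2   2   0   1   6   6   7   7   7   1   1  27  28  28  28  28  28
0.75    .   .   .   .   .   .   7   7   7   2   2   3  11   7   2   2   2   2   2   1   1  27  28  28  28  28  28
0.80    .   .   .   .   .   .   7   7   7   2   2   4  15   8   1   0   3   3   1   1   1  27  28  28  28  28  28
0.85    .   .   .   .   .   .   .  12   6   6   6   6  16  17   5   2   2   3   0   1   1   1   1   1   1   1   0
0.90    .   .   .   .   .   .  22  22   4   6   6   6   6   6   4   2   0   0   0   1   1   1   1   1   1   1   0
```

A tall pole shows in the side view, so I'll get its geometry before moving.

```bash
python3 - <<'E'
from h import *
c=load("side0.npz"); P=cloud(c)
s=.64
for u,v in [(765,15),(740,60),(715,120),(690,180),(665,240),(640,300),(612,360),(587,420),(560,470),(535,520),(515,570),(505,590),(760,560),(720,490),(620,280)]:
    print((u,v),P[int(v*s),int(u*s)].round(3))
P2=np.concatenate([P.reshape(-1,3),cloud(load("top0.npz")).reshape(-1,3)])
m=(P2[:,2]>.2)&(P2[:,0]>.15)&(P2[:,1]>.05)&(P2[:,0]<.95)
Q=P2[m]
for z in np.arange(.2,.9,.1):
    q=Q[(Q[:,2]>=z)&(Q[:,2]<z+.1)]
    if len(q): print(round(z,1),len(q),"x",np.percentile(q[:,0],[1,50,99]).round(2),"y",np.percentile(q[:,1],[1,50,99]).round(2))
E
```

```text
(765, 15) [0.626 0.515 0.778]
(740, 60) [0.626 0.514 0.765]
(715, 120) [0.627 0.515 0.746]
(690, 180) [0.626 0.515 0.722]
(665, 240) [0.626 0.515 0.695]
(640, 300) [0.624 0.516 0.66 ]
(612, 360) [0.624 0.516 0.617]
(587, 420) [0.622 0.516 0.56 ]
(560, 470) [0.624 0.516 0.497]
(535, 520) [0.625 0.516 0.411]
(515, 570) [0.619 0.516 0.278]
(505, 590) [0.621 0.518 0.22 ]
(760, 560) [0.474 0.6   0.388]
(720, 490) [0.409 0.529 0.307]
(620, 280) [0.09  0.058 0.006]
0.2 3368 x [0.38 0.63 0.94] y [0.4  0.51 0.59]
0.3 4634 x [0.37 0.47 0.63] y [0.51 0.57 0.62]
0.4 1659 x [0.45 0.48 0.63] y [0.51 0.59 0.63]
0.5 2405 x [0.47 0.49 0.63] y [0.5  0.52 0.55]
0.6 1998 x [0.62 0.63 0.63] y [0.51 0.51 0.52]
0.7 4166 x [0.62 0.63 0.63] y [0.51 0.51 0.52]
```

```bash
cat >> h.py <<'E'
from workcell import *
from scipy.spatial.transform import Rotation as R
def Q(yaw): return [0.0,float(np.cos(yaw/2)),float(np.sin(yaw/2)),0.0]
def shot(name):
    p=get_tcp_pos(); q=get_tool_rot(); c=capture("wrist")
    T=np.eye(4); T[:3,:3]=R.from_quat(np.roll(q,-1)).as_matrix(); T[:3,3]=p
    c["T_wc"]=T@c["T_tool_cam"]; np.savez(name+".npz",**c)
    cv2.imwrite(f"pics/{name}.png",cv2.resize(c["color"][...,::-1],(768,576),interpolation=cv2.INTER_CUBIC)); return c
def wr(): return f"t={get_clock():.1f} F={np.round(get_wrist_force(),1)} tcp={np.round(get_tcp_pos(),4)} w={get_width():.3f}"
E
python3 - <<'E'
from h import *
c=capture("wrist"); print(c["T_tool_cam"].round(4),c["K"][0])
q=get_tool_rot()
move_l([0.14,0.43,0.35],feed=.25,rot=q); print(wr(),np.round(get_joints(),2))
for y in (90,-90):
  for p in ([.40,.32,.33],[.464,.39,.03],[.69,.015,.05],[.62,-.03,.3],[.5,-.32,.02],[.5,-.41,.02]):
    j=ik(p,Q(np.radians(y))); print(y,p,None if j is None else np.round(j,2))
E
```

```text
[[ 3.000e-04 -9.701e-01 -2.427e-01  6.590e-02]
 [ 1.000e+00  2.000e-04  4.000e-04 -4.000e-04]
 [-3.000e-04 -2.427e-01  9.701e-01 -1.627e-01]
 [ 0.000e+00  0.000e+00  0.000e+00  1.000e+00]] [300.4987847    0.         257.42261966]
t=1.3 F=[0.8 0.6 0.5] tcp=[0.1401 0.4303 0.3493] w=0.999 [-1.28  0.01 -0.07  1.84  0.    1.3  -0.09]
90 [0.4, 0.32, 0.33] [-0.97  0.11  0.24  1.77 -0.03  1.26 -0.73]
90 [0.464, 0.39, 0.03] [-0.92  0.59  0.21  1.87 -0.18  0.7  -0.61]
90 [0.69, 0.015, 0.05] [-0.53  0.77  0.7   1.67 -0.59  0.93  0.4 ]
90 [0.62, -0.03, 0.3] [-0.62  0.41  0.84  1.6  -0.31  1.27  0.27]
90 [0.5, -0.32, 0.02] [ 0.1   0.64  0.56  1.92 -0.5   0.72  0.95]
90 [0.5, -0.41, 0.02] [ 0.34  0.68  0.41  1.78 -0.37  0.76  0.93]
-90 [0.4, 0.32, 0.33] [-0.96  0.11  0.22  1.77 -0.03  1.26  2.41]
-90 [0.464, 0.39, 0.03] [-0.77  0.58 -0.    1.86  0.    0.7   2.37]
-90 [0.69, 0.015, 0.05] [-0.73  0.96  1.1   1.68 -0.95  1.13 -2.49]
-90 [0.62, -0.03, 0.3] [-0.83  0.58  1.27  1.61 -0.57  1.37 -2.63]
-90 [0.5, -0.32, 0.02] [-0.22  0.9   1.1   1.94 -1.    0.99 -1.77]
-90 [0.5, -0.41, 0.02] [-0.06  0.96  1.1   1.8  -1.    1.06 -1.7 ]
```

```bash
python3 - <<'E'
from h import *
Y=np.pi/2
move_pose([.38,.27,.35],Q(Y)); move_l([.462,.335,.27]); print(wr())
shot("wL"); print(wr())
E
```

```text
t=3.5 F=[-0.  -0.5  0.5] tcp=[0.4619 0.3349 0.2706] w=1.001
t=3.5 F=[ 0.2  0.4 -0.9] tcp=[0.4619 0.3349 0.2708] w=1.003
```

View pics/wL.png

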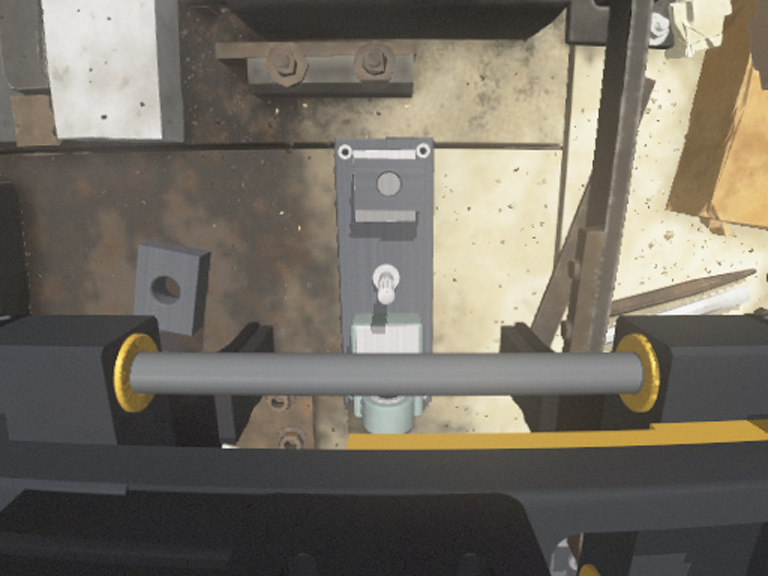

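The wrist view shows the low block's hole at (389,184) on its pad, the stud with its collar at (386,280), the foot at (388,340), and the plate running straight up the picture. The fingers are left and right. Measuring now.

```bash
cat >> h.py <<'E'
def fixture(c,guess,Lx,stz,foot):
    """guess=(x,y,yaw) -> plate edges, stud, foot; fixture x axis along yaw"""
    P=cloud(c).reshape(-1,3); P=P[~np.isnan(P[:,0])]
    g=np.array(guess,float)
    for it in range(4):
        d=np.array([np.cos(g[2]),np.sin(g[2])]); n=np.array([-d[1],d[0]])
        a=(P[:,:2]-g[:2])@d; b=(P[:,:2]-g[:2])@n
        m=(P[:,2]>.008)&(P[:,2]<.02)&(abs(b)<.055)&(a>Lx[0]-.01)&(a<Lx[1]+.01)
        A,B=a[m],b[m]; cs=[]
        for lo in np.arange(Lx[0],Lx[1],.006):
            k=(A>=lo)&(A<lo+.006)
            if k.sum()>8 and .08<np.ptp(B[k])<.1: cs.append((lo+.003,(B[k].max()+B[k].min())/2))
        cs=np.array(cs); s,o=np.polyfit(cs[:,0],cs[:,1],1)
        g[2]+=np.arctan(s); g[:2]+=n*o
    d=np.array([np.cos(g[2]),np.sin(g[2])]); n=np.array([-d[1],d[0]])
    a=(P[:,:2]-g[:2])@d; b=(P[:,:2]-g[:2])@n
    def st(nm,m): print(nm,m.sum(),"a",np.percentile(a[m],[1,50,99]).round(4),"b",np.percentile(b[m],[1,50,99]).round(4),"z",np.median(P[m,2]).round(4)) if m.sum()>3 else print(nm,"none")
    st("plate",(P[:,2]>.008)&(P[:,2]<.0165)&(abs(b)<.05)&(a>Lx[0]-.01)&(a<Lx[1]+.01))
    st("stud",(abs(a)<.03)&(abs(b)<.03)&(P[:,2]>stz-.004)&(P[:,2]<stz+.005))
    st("foot",(a<-.02)&(a>-.12)&(abs(b)<.045)&(abs(P[:,2]-foot)<.003))
    print("bins",len(cs),"pose",g.round(4)); return g
E
python3 - <<'E'
from h import *
c=load("wL.npz")
g=fixture(c,(.464,.304,np.pi/2),(-.135,.128),.084,.052)
P=cloud(c).reshape(-1,3)
m=(abs(P[:,2]-.036)<.003)&(abs(P[:,0]-.464)<.05)&(abs(P[:,1]-.39)<.05)
print("low",m.sum(),cv2.minAreaRect(P[m][:,:2].astype(np.float32)),np.median(P[m][:,2]))
print("hole",plane(c,[(389/1.5,184/1.5)],.036)," studtop?",plane(c,[(386/1.5,270/1.5)],.084))
E
```

```text
plate 6108 a [-0.0772  0.0347  0.1275] b [-0.0445  0.0002  0.0441] z 0.0128
stud 104 a [-0.0061  0.0008  0.0065] b [-0.0061 -0.0001  0.006 ] z 0.0845
foot 987 a [-0.1189 -0.0497 -0.0359] b [-0.0316 -0.0003  0.0318] z 0.0523
bins 37 pose [0.4613 0.304  1.5912]
low 1421 ((0.46402066946029663, 0.39119648933410645), (0.04460383206605911, 0.0599168986082077), 89.07511138916016) 0.036560740114878254
hole [[0.46435655 0.39140527 0.036     ]]  studtop? [[0.46177503 0.32574017 0.084     ]]
```

```bash
python3 - <<'E'
from h import *
Pt=cloud(load("top0.npz")).reshape(-1,3);Ps=cloud(load("side0.npz")).reshape(-1,3);Pw=cloud(load("wL.npz")).reshape(-1,3)
P=np.concatenate([Pt,Ps]); P=P[~np.isnan(P[:,0])]
def hm(x0,x1,y0,y1,st,P=P):
    xs=np.arange(x0,x1,st); ys=np.arange(y1,y0,-st)
    print("      "+" ".join(f"{y*100:4.0f}" for y in ys))
    for x in xs:
        print(f"{x:.2f}  "+" ".join((lambda m:f"{np.percentile(P[m,2],97)*1000:4.0f}" if m.sum()>1 else "   .")((abs(P[:,0]-x)<st/2)&(abs(P[:,1]-y)<st/2)) for y in ys))
hm(.52,.86,.0,.34,.02)
hm(.28,.44,.2,.46,.02)
E
```

```text
34   32   30   28   26   24   22   20   18   16   14   12   10    8    6    4    2
0.52     4    4    4    3    4    4    5    4    5    4    4    5   22   42   66   67   61
0.54     4    3    4    3    3    3    4    3    3    3    5    5    5   45   64   67   66
0.56     4    4    3    4    4    4    4    5    4    3    4    4   32   47   51   51   65
0.58   176  175  174  172  171  169  138   95    4    4    5    5   30   47   68   68   68
0.60   174  173  172  170  168  164  149  112    4    5    4    4    5   33   68   69   68
0.62     3    6    9   10   11   11    4    4    5    4    4    4    4    4    4    4    5
0.64    10   11   11   11   10    9    4    4    4    4    4    5    5    4   13   16   15
0.66    10   10    7    4    4    4    5    4    4    4    4    4    4    4   16   53   54
0.68     4    4    4   16   15   18   17   16    4    4    4    5    4    4   15   55   56
0.70     4    3    4   18   17   18   19    6    4    4    4    4    4    5   15   56   57
0.72     4    4    5   18   19   17   18    3    4    4    8    5    4    4   14   55   55
0.74     5    4 
[... 468 characters left out ...]
2    3   48   47   36   44   59  169   58   54    4   20   23
        46   44   42   40   38   36   34   32   30   28   26   24   22
0.28    49   49    5    4    4    4   29   33   33   33   31    5   12
0.30     5    5    4    4    3    3    4    3    4    3    4    5   12
0.32     5    5    4    5    4    4    4    4    4    4    4    4   13
0.34    20    4    5    5    4    4    5    4    3    4    4    5   13
0.36    31    5    5    4    4    5    5    3    3    3    4    4   12
0.38    26    4    5    4    4    4    4    3    4    5    4    4   12
0.40    31    5    5    4    4    3    3    4    4    4    4    5    4
0.42    31   12   17   16   15   14   15   15   15   16   16   15   14
```

Fixture L fits well: plate end at 0.1275, stud within 1 mm, foot edge at -0.036. The low block's 60 mm side lies across the plate rather than along it, but its size and height match. The bench at x 0.30–0.41, y 0.26–0.42 is clear (about 4 mm in depth), so I'll set it down there, away from the lever.

```bash
cat >> h.py <<'E'
def pick(xy,yaw,z,hover=.09,open_=1.0,feed=.12,lift=.12):
    move_gripper(open_); move_pose([*xy,z+hover],Q(yaw)) if np.linalg.norm(get_tcp_pos()-np.r_[xy,z+hover])>.3 else move_l([*xy,z+hover],feed=.25,rot=Q(yaw))
    move_l([*xy,z],feed=feed); print("down",wr()); move_gripper(0.0); wait(.2); print("grip",wr())
    move_l([*xy,z+lift],feed=.15); print("lift",wr())
def place(xy,yaw,z,hover=.09,open_=1.0,feed=.08,lift=.12,drop=.002):
    move_l([*xy,z+hover],feed=.25,rot=Q(yaw)); move_l([*xy,z+.012],feed=.15); move_l([*xy,z+drop],feed=.03); print("set",wr())
    move_gripper(open_); wait(.2); move_l([*xy,z+lift],feed=.2); print("up",wr())
E
python3 - <<'E'
from h import *
y=np.radians(89.07)
pick((.4642,.3913),y,.0155)
place((.355,.33),np.pi/2,.0015,open_=.85)
move_gripper(1.0)
move_l([.42,.25,.33],feed=.3)
move_pose([.69,.04,.27],Q(np.pi/2)); print(wr(),np.round(get_joints(),2)); c=shot("wS")
E
```

```text
down t=5.5 F=[ 0.7  0.7 -0.8] tcp=[0.4648 0.3917 0.0163] w=1.004
grip t=6.3 F=[-1.  -0.6  3.3] tcp=[0.4642 0.3914 0.0157] w=0.686
lift t=7.2 F=[-0.2  0.8 -4.3] tcp=[0.4634 0.3906 0.1343] w=0.683
set t=9.0 F=[-0.3  0.5 -3.4] tcp=[0.355  0.33   0.0035] w=0.690
up t=10.6 F=[ 0.1 -0.  -0.4] tcp=[0.3544 0.3295 0.1208] w=0.855
t=13.4 F=[1.1 0.7 1. ] tcp=[0.6896 0.0421 0.2698] w=1.002 [-0.51  0.51  0.6   1.46 -0.3   1.26  0.12]
```

View pics/wS.png

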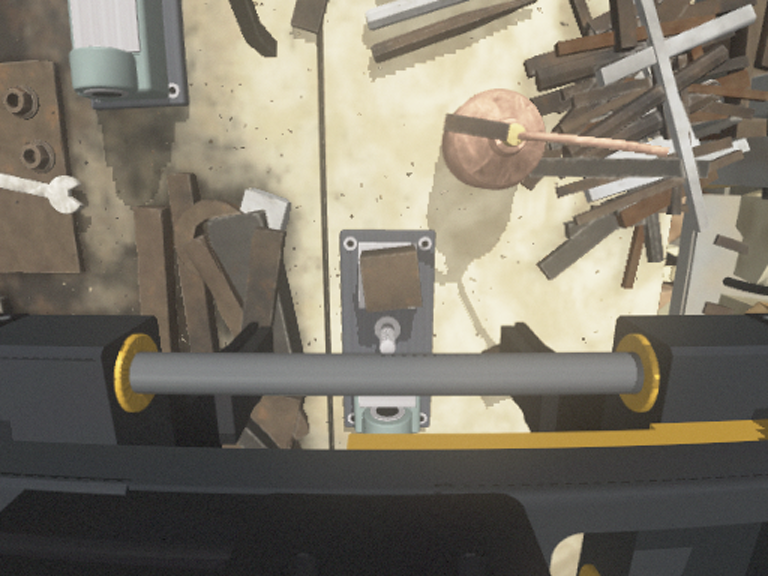

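The wrist view shows the short plate, with the tall block at (390,275) slightly turned, the stud at (388,335), and the oil can well clear at (495,140). The low block weighed about 0.4 kg in the grip, as stated.

```bash
python3 - <<'E'
from h import *
c=load("wS.npz")
g=fixture(c,(.689,-.037,np.pi/2),(-.112,.095),.068,.036)
P=cloud(c).reshape(-1,3)
m=(abs(P[:,2]-.052)<.003)&(abs(P[:,0]-.693)<.05)&(abs(P[:,1]-.016)<.05)
print("tall",m.sum(),cv2.minAreaRect(P[m][:,:2].astype(np.float32)),np.median(P[m][:,2]))
E
```

```text
plate 3425 a [-0.1079  0.0164  0.0921] b [-0.0443  0.0087  0.0445] z 0.0127
stud 81 a [-0.0064 -0.001   0.004 ] b [-0.0066 -0.0001  0.0064] z 0.0684
foot 524 a [-0.1058 -0.0741 -0.0642] b [-0.0318 -0.0004  0.0308] z 0.0358
bins 28 pose [ 0.6902 -0.037   1.5696]
tall 1443 ((0.6946792602539062, 0.0035729818046092987), (0.04987286776304245, 0.07437164336442947), 6.657167434692383) 0.05256630060062578
```

```bash
python3 - <<'E'
from h import *
c=load("wS.npz"); P=cloud(c).reshape(-1,3)
m=(abs(P[:,2]-.052)<.003)&(abs(P[:,0]-.693)<.05)&(abs(P[:,1]-.026)<.04)
r=cv2.minAreaRect(P[m][:,:2].astype(np.float32)); print("tall",m.sum(),r)
d=np.array([np.cos(1.5696),np.sin(1.5696)])
m=(P[:,2]>.0085)&(P[:,2]<.0155)&(abs(P[:,0]-.69)<.043)&(abs(P[:,1]+.04)<.13)
a=P[m][:,1]; print("plate y ext",a.min(),np.sort(a)[-20:].round(4)[::5], np.sort(a)[:20:5].round(4))
m=(P[:,2]>.0135)&(P[:,2]<.022)&(np.hypot(P[:,0]-.69,P[:,1]+.038)<.02); print("collar",m.sum(),P[m][:,:2].min(0),P[m][:,:2].max(0))
cc=r[0]; 
if .048<r[1][0]<.053 and .048<r[1][1]<.053:
    ang=r[2] if r[2]<45 else r[2]-90; yaw=np.radians(90+ang); print(cc,ang)
    pick(cc,yaw,.030,lift=.27)
    move_pose([.46,.37,.2],Q(1.5912)); print(wr())
    place((.4596,.389),1.5912,.030)
    print(wr())
    move_l([.462,.335,.27],feed=.3); shot("wL2")
E
```

```text
tall 1432 ((0.6932806968688965, 0.015555692836642265), (0.04987286776304245, 0.05024353042244911), 6.657167434692383)
plate y ext -0.15045469459552702 [0.0552 0.0552 0.0553 0.0554] [-0.1505 -0.1494 -0.1482 -0.1473]
collar 175 [ 0.6726965  -0.05297679] [ 0.70954616 -0.02185138]
(0.6932806968688965, 0.015555692836642265) 6.657167434692383
down t=15.3 F=[-0.4 -0.2 -0.5] tcp=[0.6941 0.0154 0.0309] w=0.998
grip t=16.2 F=[-0.6 -0.2  0.7] tcp=[0.6934 0.0156 0.0301] w=0.571
lift t=18.2 F=[ 0.5  0.1 -7.7] tcp=[0.6928 0.0157 0.2989] w=0.573
t=19.8 F=[-0.5  0.7 -8.8] tcp=[0.4618 0.3687 0.2006] w=0.571
set t=21.4 F=[-0.1  0.5 -7.4] tcp=[0.4595 0.389  0.0319] w=0.567
up t=23.2 F=[-0.4  1.  -0.8] tcp=[0.4588 0.3886 0.149 ] w=1.001
t=23.2 F=[-0.4  1.  -0.8] tcp=[0.4588 0.3886 0.149 ] w=1.001
```

```bash
python3 - <<'E'
from h import *
c=load("wL2.npz"); P=cloud(c).reshape(-1,3)
def bl(n,ctr,z):
    m=(abs(P[:,2]-z)<.004)&(abs(P[:,0]-ctr[0])<.045)&(abs(P[:,1]-ctr[1])<.045)
    r=cv2.minAreaRect(P[m][:,:2].astype(np.float32)); q=np.polyfit if 0 else None
    A=np.c_[P[m][:,:2],np.ones(m.sum())]; s=np.linalg.lstsq(A,P[m][:,2],rcond=None)[0]
    print(n,m.sum(),r,np.median(P[m][:,2]).round(4),"tilt",s[:2].round(3)); return r
bl("tall",(.46,.389),.052); r=bl("low",(.355,.33),.022)
ang=r[2] if r[2]<45 else r[2]-90; print(ang)
if min(r[1])>.042 and max(r[1])<.063:
    pick(r[0],np.radians(90+ang),.0025,open_=.87,lift=.28)
    move_gripper(0)
    move_pose([.69,.02,.2],Q(1.5696)); print(wr())
    place((.6902,.0135),1.5696,.017,hover=.06)
    move_l([.69,.04,.27],feed=.3); shot("wS2"); print(wr())
E
```

```text
tall 1662 ((0.4594971537590027, 0.3893547058105469), (0.05027278885245323, 0.048915665596723557), 1.1922203302383423) 0.0526 tilt [-0.001 -0.002]
low 1214 ((0.35516858100891113, 0.32968589663505554), (0.04445222020149231, 0.06000005453824997), 89.64319610595703) 0.0226 tilt [ 0.001 -0.003]
-0.35680389404296875
down t=26.3 F=[ 0.2 -0.5 -0.4] tcp=[0.3558 0.33   0.0031] w=0.868
grip t=27.0 F=[-1.7  0.2  6.1] tcp=[0.3553 0.33   0.003 ] w=0.682
lift t=29.0 F=[ 0.2  0.2 -3.9] tcp=[0.3549 0.3293 0.2818] w=0.682
t=30.9 F=[-0.5 -0.5 -4.2] tcp=[0.69   0.0221 0.2   ] w=0.687
set t=32.5 F=[ 0.1 -0.5 -3.1] tcp=[0.6901 0.0135 0.0189] w=0.685
up t=34.2 F=[-0.9  0.3 -0.2] tcp=[0.6894 0.0139 0.1359] w=1.000
t=34.8 F=[-0.1  1.2 -0. ] tcp=[0.689  0.0403 0.2681] w=1.004
```

View pics/wS2.png

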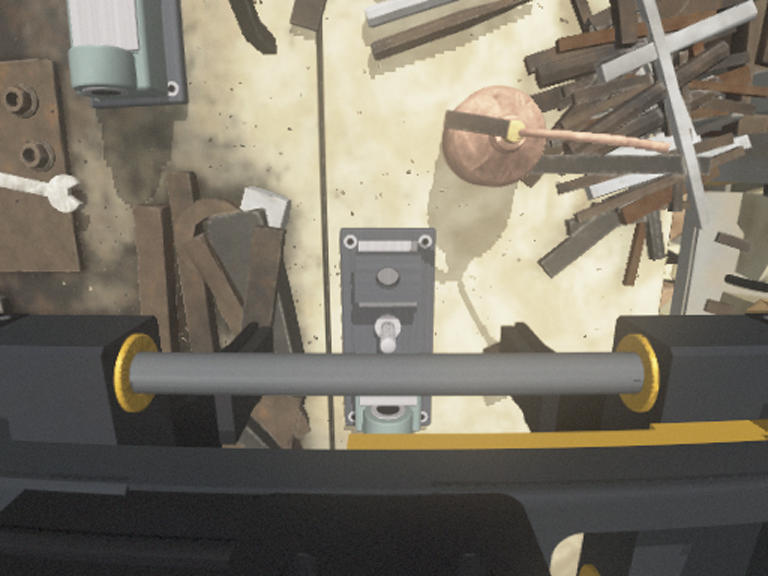

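The low block lies flat on the short pad, with its hole at (388,277) and an even strip of pad showing. Next come the straps, so I'll check the clearances between toolbox and cabinet.

```bash
python3 - <<'E'
from h import *
P=np.concatenate([cloud(load(n+"0.npz")).reshape(-1,3) for n in("top","side")]); P=P[~np.isnan(P[:,0])]
st=.01; xs=np.arange(.37,.60,st); ys=np.arange(-.24,-.52,-.02)
print("      "+" ".join(f"{y*100:4.0f}" for y in ys))
for x in xs: print(f"{x:.2f}  "+" ".join((lambda m:f"{np.percentile(P[m,2],97)*1000:4.0f}" if m.sum()>1 else "   .")((abs(P[:,0]-x)<st/2)&(abs(P[:,1]-y)<.01)) for y in ys))
for y in (180,0,175,90):
  for p in ([.49,-.322,.3],[.49,-.322,.01],[.49,-.411,.3],[.49,-.411,.01]):
    j=ik(p,Q(np.radians(y))); print(y,p,None if j is None else np.round(j,2))
c=load("wS2.npz"); Pw=cloud(c).reshape(-1,3)
m=(abs(Pw[:,2]-.036)<.004)&(abs(Pw[:,0]-.69)<.045)&(abs(Pw[:,1]-.0135)<.045)
print("low",m.sum(),cv2.minAreaRect(Pw[m][:,:2].astype(np.float32)),np.median(Pw[m][:,2]))
E
```

```text
-24  -26  -28  -30  -32  -34  -36  -38  -40  -42  -44  -46  -48  -50  -52
0.37    17   15   89    5   63   90  116  119  118  119  118  117  117  115  116
0.38    17    8   88   90   92   88  115  118  118  117  118  117  116  116  116
0.39    17   15    4   71   77    4  109  114  113  114  116  117  115   48    5
0.40    17   15    6    4    6    4    5    6   19   18   17    5    5    4    4
0.41     9    5    5    5    4    6    5    5   18   20   18    4    4    5    5
0.42     5    5    5    7    6    4    4    4   19   19   17    5    5    5    5
0.43     5    5    5    5    4    4    5    5   18   18   15    5    5    5    5
0.44     4    4    5   18   18   17    4    5   18   18   17    5    4    5    7
0.45     4    5    5   17   19   17    5    4   17   15   17    4    4    4    4
0.46     5    5    4   18   17   18    4    6   17   18   18    4    4    3    5
0.47     5    3    4   16   10   17    6    4   18   17   17    4    5    5    5
0.48     6    6    4   18   15   17    3    6   17   18   14    5    6    5    4
0.49     4    5    4   17    6   18    4   15   16   1
[... 1359 characters left out ...]
0.82  0.89 -0.25]
175 [0.49, -0.322, 0.3] [-0.07  0.31  0.75  1.68 -0.22  1.24  2.22]
175 [0.49, -0.322, 0.01] [ 0.18  0.63  0.44  1.94 -0.42  0.67  2.37]
175 [0.49, -0.411, 0.3] [ 0.12  0.42  0.72  1.55 -0.28  1.28  2.37]
175 [0.49, -0.411, 0.01] [ 0.32  0.69  0.45  1.81 -0.42  0.74  2.47]
90 [0.49, -0.322, 0.3] [-0.28  0.41  1.09  1.69 -0.38  1.27  0.89]
90 [0.49, -0.322, 0.01] [-0.    0.7   0.72  1.95 -0.67  0.75  1.11]
90 [0.49, -0.411, 0.3] [-0.08  0.54  1.1   1.56 -0.49  1.34  1.07]
90 [0.49, -0.411, 0.01] [ 0.15  0.77  0.71  1.82 -0.67  0.82  1.2 ]
low 1246 ((0.6900343298912048, 0.013413124717772007), (0.05970190465450287, 0.04366340488195419), 0.20476597547531128) 0.03665683896411809
```

View pics/crop2.png

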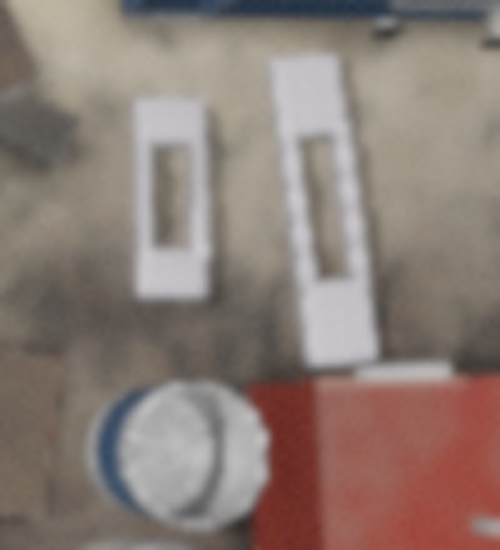

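Crop 2 confirms the strap clamps: the short one at (170,200), the long one at (325,210) leaning a few degrees, and the blue-banded tin at (180,450). The low block reads within 1 mm of its target. Next I'll move over the straps with a near-planar arm posture to keep joint 7 off its limit, and look.

```bash
python3 - <<'E'
from h import *
move_l([.5,-.05,.38],feed=.3)
move_joints([.66,.36,0,1.52,0,np.pi-1.88,2.2]); print(wr(),get_tool_rot())
move_l([.5,-.365,.29],feed=.25,rot=Q(np.pi)); print(wr(),np.round(get_joints(),2))
shot("wT")
E
```

```text
t=37.6 F=[0.8 0.2 0.1] tcp=[ 0.4806 -0.4246  0.2991] w=1.004 [-6.89234569e-05  1.46649101e-02  9.99892322e-01  5.30074971e-04]
t=38.0 F=[ 0.3 -0.5 -0.5] tcp=[ 0.5014 -0.3623  0.2902] w=0.998 [ 0.58  0.33 -0.03  1.59  0.01  1.23  2.12]
```

View pics/wT.png

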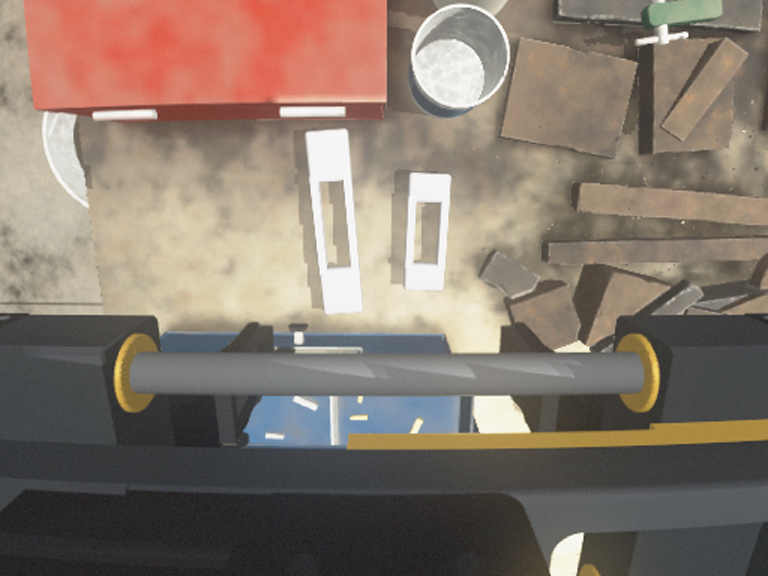

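Both straps are clear in view, long at (330,220) and short at (428,232). I'll fit rectangles and check the far end of the long strap against the drawer front before lifting.

```bash
python3 - <<'E'
from h import *
c=load("wT.npz"); P=cloud(c).reshape(-1,3); P=P[~np.isnan(P[:,0])]
for n,y in(("S",-.322),("L",-.411)):
    m=(abs(P[:,2]-.0145)<.004)&(abs(P[:,1]-y)<.045)&(P[:,0]>.39)&(P[:,0]<.62)
    r=cv2.minAreaRect(P[m][:,:2].astype(np.float32)); print(n,m.sum(),r,cv2.boxPoints(r).round(4).tolist(),np.median(P[m][:,2]))
    z=(P[:,2]>.05)&(abs(P[:,1]-y)<.045)&(P[:,0]>.45)&(P[:,0]<.7); q=P[z]
    for lo in np.arange(.05,.3,.03):
        k=(q[:,2]>lo)&(q[:,2]<=lo+.03)
        if k.sum()>3: print("  z",lo.round(2),"minx",np.percentile(q[k,0],1).round(3),k.sum())
k=(P[:,2]>.05)&(P[:,1]<-.3)&(P[:,0]<.45)&(P[:,0]>.36)&(P[:,1]>-.5); print("toolbox max x",np.percentile(P[k,0],99.5),P[k,2].max())
E
```

```text
S 1558 ((0.5200186371803284, -0.32480114698410034), (0.06473317742347717, 0.17139652371406555), 84.14954376220703) [[0.43149998784065247, -0.3483000099658966], [0.6019999980926514, -0.36570000648498535], [0.6086000204086304, -0.3012999892234802], [0.43810001015663147, -0.2838999927043915]] 0.014505105103441829
  z 0.05 minx 0.601 46
  z 0.11 minx 0.601 644
  z 0.14 minx 0.593 780
  z 0.17 minx 0.579 141
  z 0.29 minx 0.489 530
L 2540 ((0.49892616271972656, -0.4082823693752289), (0.2072264701128006, 0.08106153458356857), 0.2791893184185028) [[0.3950999975204468, -0.3682999908924103], [0.3955000042915344, -0.44929999113082886], [0.6026999950408936, -0.44830000400543213], [0.6022999882698059, -0.36719998717308044]] 0.014468688470858387
  z 0.05 minx 0.599 100
  z 0.08 minx 0.581 45
  z 0.11 minx 0.602 941
  z 0.14 minx 0.597 1307
  z 0.17 minx 0.585 54
  z 0.2 minx 0.582 219
  z 0.23 minx 0.582 53
  z 0.29 minx 0.49 519
toolbox max x 0.3922679359210372 0.11618631499587184
```

```bash
cat >> h.py <<'E'
def strap(c,z,xy,L):
    P=cloud(c); ok=(abs(P[...,2]-z)<.005)&(c["color"].min(2)>175)&(np.hypot(P[...,0]-xy[0],P[...,1]-xy[1])<L/2+.03)
    n,lab,st,_=cv2.connectedComponentsWithStats(ok.astype(np.uint8)); k=1+np.argmax(st[1:,4])
    q=P[lab==k]; r=cv2.minAreaRect(q[:,:2].astype(np.float32)); b=cv2.boxPoints(r)
    e=[b[1]-b[0],b[2]-b[1]]; e=max(e,key=np.linalg.norm); a=np.arctan2(e[1],e[0]); a=(a+np.pi/2)%np.pi-np.pi/2
    A=np.c_[q[:,:2]-q[:,:2].mean(0),np.ones(len(q))]; s=np.linalg.lstsq(A,q[:,2],rcond=None)[0]
    print("strap",st[k,4],"c",np.round(r[0],4),"size",np.round(r[1],4),"ang",a.round(4),"z",s[2].round(4),"slope",s[:2].round(3)); return np.array(r[0]),a
E
python3 - <<'E'
from h import *
c=load("wT.npz"); strap(c,.0145,(.492,-.322),.116); xy,a=strap(c,.0145,(.495,-.411),.18)
print("x ext",xy[0]-.09*np.cos(a)-.02*abs(np.sin(a)),xy[0]+.09*np.cos(a)+.02*abs(np.sin(a)))
E
```

```text
strap 1463 c [ 0.493 -0.323] size [0.0402 0.1159] ang -0.0315 z 0.0145 slope [ 0.    -0.003]
strap 2432 c [ 0.4856 -0.4132] size [0.1796 0.0405] ang 0.0774 z 0.0144 slope [ 0.002 -0.002]
x ext 0.39428835245780647 0.5768433299381286
```

Strap sizes come out exact (180x40.5 and 116x40). The long strap spans x 0.394–0.577, with the toolbox face at 0.392 and the drawer overhanging from about x 0.56–0.58 above z≈0.165. I'll nudge it +5 mm, lift it above the toolbox but below the drawer, pull it back 45 mm, then raise it.

```bash
python3 - <<'E'
from h import *
x,y,a=.4856,-.4132,.0774
yaw=np.pi+a; z=.003
move_gripper(.75); move_l([x,y,.1],feed=.2,rot=Q(yaw)); move_l([x,y,z],feed=.1); print("down",wr(),np.round(get_joints(),2))
move_gripper(0.); wait(.2); print("grip",wr())
move_l([x+.002,y,z+.015],feed=.05); move_l([x+.004,y,z+.135],feed=.12); print("a",wr())
move_l([x-.043,y,z+.135],feed=.1); print("b",wr()); move_l([x-.043,y,.33],feed=.2); print("c",wr())
shot("wH")
E
```

```text
down t=41.0 F=[ 1.1 -0.3 -0.4] tcp=[ 0.4861 -0.4136  0.0037] w=0.753 [ 0.66  0.66 -0.03  1.79  0.03  0.69  2.26]
grip t=41.8 F=[-0.5  0.4  2.8] tcp=[ 0.4856 -0.4131  0.0032] w=0.457
a t=43.4 F=[-0.   0.4 -5.8] tcp=[ 0.4892 -0.4128  0.1373] w=0.456
b t=44.0 F=[ 1.  -0.4 -4.6] tcp=[ 0.4432 -0.4133  0.1383] w=0.454
c t=45.1 F=[-0.6 -0.4 -6.3] tcp=[ 0.4421 -0.4126  0.3284] w=0.456
```

View pics/wH.png

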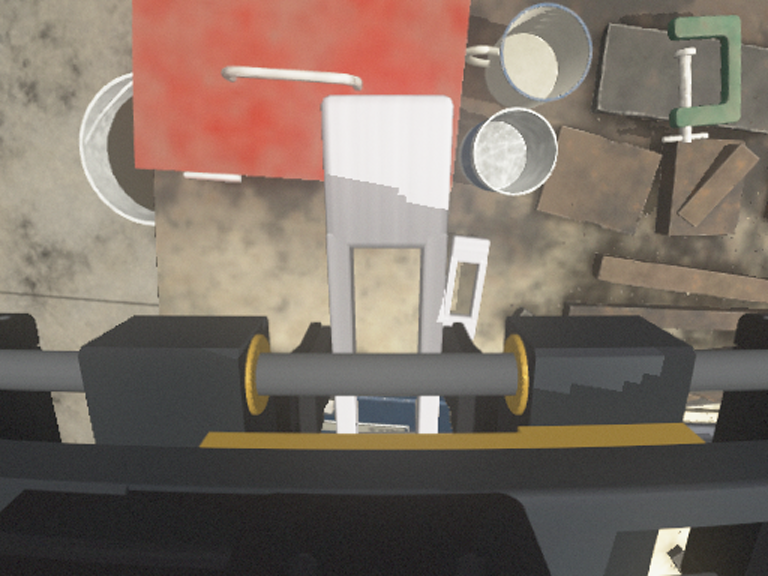

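The long strap is held square and centred between the fingers, with its near end at (388,100) and the slot at (388,300). Next I'll check its level in the grip and place it.

```bash
python3 - <<'E'
from h import *
c=load("wH.npz"); T=c["T_tool_cam"]; d=c["depth"]; v,u=np.mgrid[100:240:4,340:440:4]; 
v=(v/1.5).ravel();u=(u/1.5).ravel(); p=(cam_rays(c,np.c_[u,v])*d[v.astype(int),u.astype(int)][:,None])@T[:3,:3].T+T[:3,3]
s=np.linalg.lstsq(np.c_[p[:,:2],np.ones(len(p))],p[:,2],rcond=None)[0]; print("tool-frame slope",s.round(3),"x range",p[:,0].min(),p[:,0].max(),"y mid",p[:,1].mean())
g=np.array([.4613,.304]); yaw=1.5912
move_l([.43,-.3,.33],feed=.25)
move_pose([*g,.25],Q(yaw)); print(wr(),np.round(get_joints(),2))
move_l([*g,.10],feed=.12); wait(.2); print(wr())
move_l([*g,.062],feed=.04); print(wr()); move_l([*g,.0565],feed=.02); print(wr())
move_gripper(.75); wait(.2); print("rel",wr())
move_l([*g,.14],feed=.1); move_gripper(1.); move_l([.462,.335,.27],feed=.25); c=shot("wL3"); strap(c,.066,g,.18)
E
```

```text
tool-frame slope [-0.126 -0.    -0.012] x range 0.04594718887127704 0.08727594296130087 y mid 0.00026230209384497125
t=48.3 F=[ 0.6 -0.3 -4.8] tcp=[0.462  0.3032 0.2499] w=0.456 [-0.15  0.31 -0.63  1.77  0.2   1.13 -0.83]
t=49.9 F=[-0.2 -0.4 -4.8] tcp=[0.4616 0.3042 0.1006] w=0.456
t=51.0 F=[-0.9  1.7 -3.1] tcp=[0.4614 0.3042 0.0623] w=0.454
t=51.4 F=[ 0.6  0.7 -3.1] tcp=[0.4615 0.3039 0.0564] w=0.459
rel t=52.3 F=[-0.4  0.7 -0.9] tcp=[0.4613 0.304  0.0565] w=0.750
strap 2293 c [0.461  0.3204] size [0.0391 0.1445] ang -1.5512 z 0.0665 slope [0.001 0.001]
```

View pics/wL3.png

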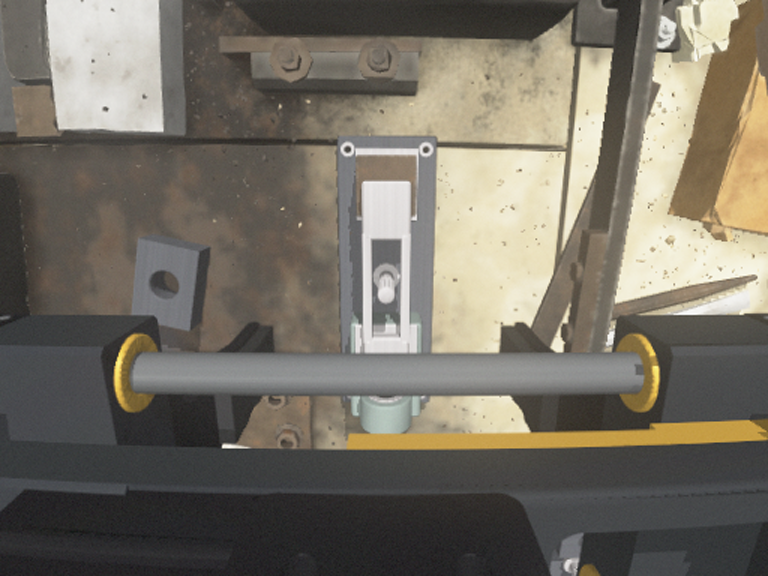

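The strap lies level over foot and block with the stud at (386,282) inside the slot. Its end reads y=0.3927, so its middle is at 0.303 (stud at 0.304), and its underside is at about 0.0525. Next is the short strap.

```bash
python3 - <<'E'
from h import *
x,y,a=.493,-.323,-.0315
yaw=np.pi+a; z=.003
move_l([.43,.2,.33],feed=.3)
move_joints([.60,.33,0,1.55,0,np.pi-1.88,2.1]); print(wr())
move_gripper(.75); move_l([x,y,.1],feed=.2,rot=Q(yaw)); move_l([x,y,z],feed=.1); print("down",wr(),np.round(get_joints(),2))
move_gripper(0.); wait(.2); print("grip",wr())
move_l([x,y,z+.12],feed=.12); move_l([x-.045,y,z+.12],feed=.12); move_l([x-.045,y,.33],feed=.2); print("c",wr())
move_l([.5,-.12,.33],feed=.25)
g=np.array([.6902,-.0385]); yaw=1.5696
move_pose([*g,.25],Q(yaw)); print(wr(),np.round(get_joints(),2))
move_l([*g,.084],feed=.12); wait(.2); print(wr())
move_l([*g,.047],feed=.04); print(wr()); move_l([*g,.0405],feed=.02); print(wr())
move_gripper(.75); wait(.2); print("rel",wr())
move_l([*g,.13],feed=.1); move_gripper(1.); move_l([.69,.0,.27],feed=.25); c=shot("wS3"); strap(c,.050,g,.116)
E
```

```text
t=57.7 F=[ 0.3 -0.5 -0.3] tcp=[ 0.4922 -0.3861  0.3049] w=1.000
down t=60.7 F=[-0.9 -0.6  0.8] tcp=[ 0.4935 -0.3233  0.0036] w=0.749 [ 0.53  0.6  -0.03  1.91  0.03  0.63  2.02]
grip t=61.5 F=[-0.5 -0.2  3.2] tcp=[ 0.4931 -0.323   0.0032] w=0.455
c t=64.3 F=[ 0.1  0.1 -3.1] tcp=[ 0.4475 -0.3225  0.3285] w=0.455
t=66.8 F=[ 0.1 -0.2 -2.6] tcp=[ 0.69   -0.0398  0.2502] w=0.455 [ 0.02  0.48 -0.04  1.46  0.02  1.21 -0.02]
t=68.6 F=[ 0.5 -0.9 -2.9] tcp=[ 0.6905 -0.0385  0.0846] w=0.455
t=69.6 F=[ 0.7 -0.4 -3.6] tcp=[ 0.6905 -0.0385  0.0474] w=0.454
t=70.1 F=[ 0.1 -0.1 -2.2] tcp=[ 0.6901 -0.0385  0.0403] w=0.453
rel t=71.1 F=[-0.2 -0.2 -0.1] tcp=[ 0.6902 -0.0385  0.0405] w=0.748
strap 1576 c [ 0.6898 -0.0366] size [0.0384 0.1119] ang -1.5601 z 0.0504 slope [ 0.002 -0.003]
```

View pics/wS3.png

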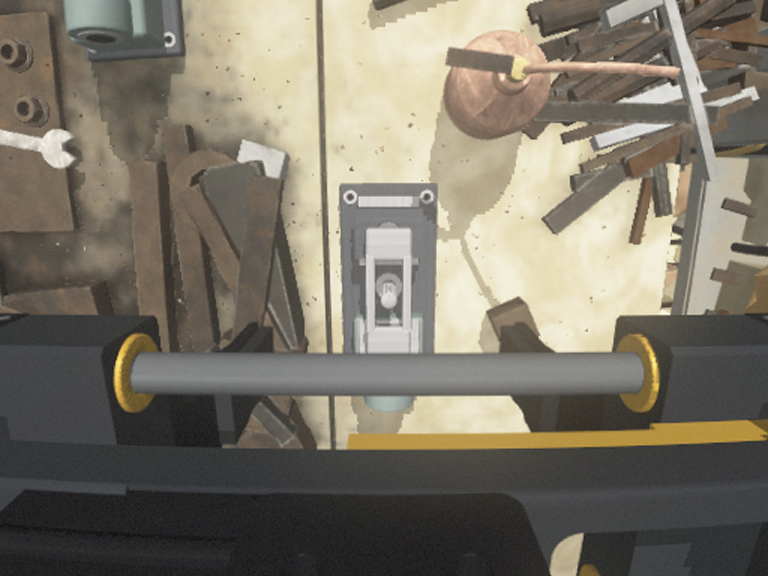

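The short strap lies level with the stud at (388,293) inside the slot and its top at 0.0504 (expected 0.050). For a final check I'll re-measure the short fixture from this view, move clear, and check the bystanders with the top camera.

```bash
python3 - <<'E'
from h import *
g=fixture(load("wS3.npz"),(.69,-.0385,np.pi/2),(-.112,.095),.068,.036)
move_l([.55,-.05,.38],feed=.25); move_joints([-.0,-.1,0,2.1,0,np.pi-2.0,0]); print(wr())
c=capture("top"); c0=load("top0.npz"); np.savez("top1.npz",**c)
P,P0=cloud(c),cloud(c0)
strap(c,.066,(.4613,.304),.18); strap(c,.05,(.6902,-.0385),.116)
for n,xy in(("can",(.775,.13)),("tin",(.35,-.33))):
    for Q_ in(P0,P):
        m=(np.hypot(Q_[...,0]-xy[0],Q_[...,1]-xy[1])<.07)&(Q_[...,2]>.05); print(n,m.sum(),np.median(Q_[m],0).round(4))
im=c["color"][...,::-1]; cv2.imwrite("pics/end.png",cv2.resize(im,(800,600)))
E
```

```text
plate 3552 a [-0.0671  0.0225  0.0944] b [-0.0445  0.0011  0.0445] z 0.0127
stud 95 a [-0.007  -0.      0.0059] b [-0.0064 -0.0001  0.0062] z 0.0684
foot 415 a [-0.0608 -0.0412 -0.0273] b [-0.0314 -0.0002  0.0321] z 0.0362
bins 29 pose [ 0.6903 -0.0385  1.5711]
t=75.3 F=[-0.1  1.2  0.7] tcp=[ 0.3709 -0.0418  0.2806] w=0.997
strap 571 c [0.4631 0.3032] size [0.0395 0.1781] ang -1.5381 z 0.0662 slope [-0.006 -0.001]
strap 274 c [ 0.6908 -0.0387] size [0.0377 0.1107] ang -1.5614 z 0.0501 slope [-0.004  0.004]
can 702 [0.7758 0.1286 0.07  ]
can 694 [0.7756 0.1287 0.0699]
tin 1055 [ 0.3418 -0.3641  0.0954]
tin 1062 [ 0.3417 -0.364   0.0956]
```

View pics/end.png

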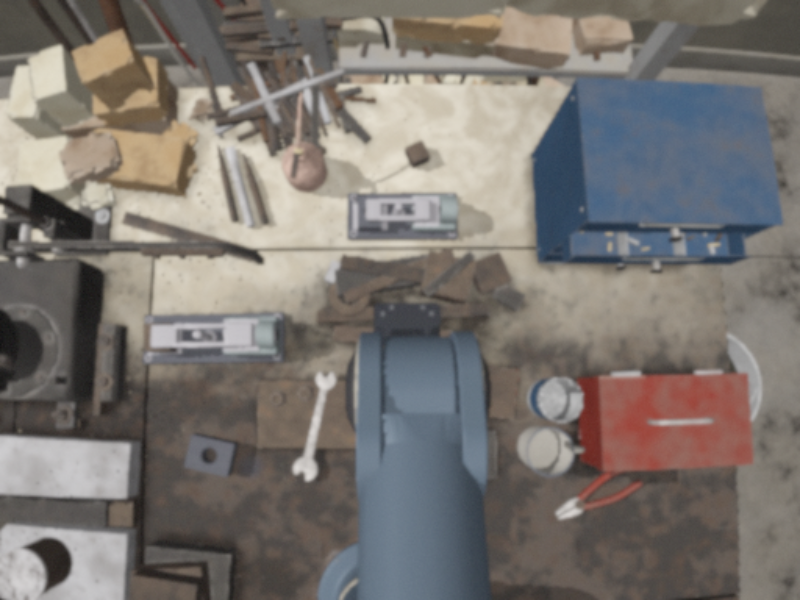

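The final top view shows both straps along their plates, at (215,337) and (402,209). The oil can and tin have not moved, and the arm is clear of everything.

```bash
python3 -c "
from h import *
finish_job(); print(wr())"
```

```text
the job is handed in; nothing more can be done
the job is handed in; nothing more can be done
```

The blocks are swapped, both straps are laid on their plates, and I handed the job in at about 75 s of the 144 s allowed. `finish_job` gives no verdict, so these are my own last checks.

| Part | Result | Tolerance |
|---|---|---|
| Tall block on long pad | within about 1 mm of centre, flat | 12 mm |
| Low block on short pad | within about 1 mm of centre, sits at the right height | 12 mm |
| Long strap | middle within about 2 mm of the stud, level, underside at about 52 mm | 15 mm along, 10 mm across, 48–56 mm |
| Short strap | middle within about 2 mm of the stud, level, underside at about 36 mm | 15 mm along, 10 mm across, 32–40 mm |
| Oil can and tin | moved less than 1 mm | 30 mm |

- **Blocks:** I measured both blocks before laying the straps over them and did not measure them again afterwards. The straps lie level at the right height, which fits both blocks still standing flat.
- **Set-aside spot:** I put the low block down on clear bench at about (0.355, 0.33) instead of the suggested spot, because the camera on the gripper would have come close to the lever there.
- **Low block orientation:** It started with its 60 mm side across the long plate, not along it as described. Its size and height matched, so I used it, and it now lies across the short plate the same way.
- **Long strap in the grip:** It hung about 7° nose-down while carried and levelled itself when set down.
- **Strap angles:** The top camera put the long strap about 0.7° off level and 0.03 rad off the plate's line. The close wrist view showed it flat and straight. Both readings are within limits.

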